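# Spacer collar and tube carousel on the analyser spindle

### The job

Load the drive platter for the next run: slip the tall spacer collar over the upright spindle so that it lies flat on the platter, then put the tube carousel over the spindle so that it rests level on the collar, and let go. Keep the carousel upright all the time, and leave the flat collar, which is for other tubes, where it lies.

Things in the scene. Friction and masses are not known exactly. Their poses are not given: they have to be found in the camera images.
- spindle_foot (a point): Foot of the spindle: on its axis, at the level of the platter's top face. The platter is a round dark steel disc, diameter 124 mm, 12 mm thick, fixed on the bench; its place varies. From its centre rises an upright bright steel spindle, diameter 14 mm, 50 mm high above the platter, its top 6 mm tapered. z is up.
- tall_collar: The tall spacer collar: a plain loose brass ring, outer diameter 54 mm, bore 38 mm, 30 mm high, 200 to 380 g, lying flat on the bench with its bore upright. Origin: centre of its underside; z along the bore, up. 12 mm of play all round on the spindle.
- flat_collar: The flat collar, a bystander: the same brass ring (outer diameter 54 mm, bore 38 mm) but only 14 mm high, lying flat on the bench. Origin: centre of its underside, z up.
- carousel: Loose tube carousel, 150 to 310 g (sizes in mm): black disc, diameter 120, 12 thick, twelve white caps on it (98 mm circle, 6 high); central grey hub to hold it by, diameter 46, its closed top 62 above the underside. A blind hole from below, diameter 38, 56 deep, takes the spindle. Origin: centre of the underside; z up. Seated, the underside is 30 mm above the platter. Swaps places with the collars.
Mind the look-alikes: they are no part of the job. What is shaped like the part that bears spindle_foot but orange or pink is not meant. Leave any pink or red look-alike of the carousel alone.

How it is judged:
By the outcome, as a careful person would: the job done as asked, in the order asked, and still so for the second after the job is handed in, with the robot touching nothing.
It also fails if it takes over 53 s, if anything falls off the work surface, if the arm or the gripper's body presses on something with over 40 N, if the wrist force passes 120 N, or if a joint passes its speed limit or range.

### The arm

A 7-joint arm with a two-finger parallel gripper is mounted at the origin on the work surface. World frame = base frame: x ahead of the robot, y to its left, z up, the work surface at z = 0. Lengths are in m, angles in rad, forces in N, time in s.
With the tool pointing down it reaches from about 0.4 to 0.85 m from the base axis. Payload 10.4 kg.
Tool frame: the origin (TCP) lies on the centre line of the jaws, within the pads' length; the fingertips stand 8 mm ahead of it and the grasp point (between the pads) lies 11 mm behind it (r.finger_overhang is the distance from the TCP to the fingertips, in m); z points along the fingers, y is the line along which they close (so a half turn about z gives the same grasp; the last joint's range is limited). The gripper opens to 87 mm and grips with 3 to 60 N. Pads are 19 mm wide; open, the fingers measure 117 mm over their backs; the gripper's body (75 mm by 190 mm) begins 51 mm behind the grasp point.
Start: joints at [-1.255, 0.332, -0.065, 1.46, 0.022, 1.35, -0.088], TCP at [0.208, 0.589, 0.231] pointing down, gripper open.
Joint ranges: [-2.6, 2.6], [-0.5, 2.12], [-1.47, 1.34], [0.16, 2.42], [-1.27, 4.41], [0.06, 2.06], [-2.6, 2.6]. Speed limits (rad/s): [2.22, 2.22, 2.79, 2.79, 3.14, 3.14, 3.14].

### API

Orientations are given as a unit quaternion [x, y, z, w].
In Python, from bench import r, vision gives the robot as it stands.
- The arm moves only by the tool drive_tool, never from a script. Its argument "series" is a list of rows, each a list of 2 entries, a list of its own where there are three numbers: the shift along the world's x, y, z in cm, then the turn about the world's z in degrees. A call has exactly 10 rows; each row shifts and turns the commanded pose from where the row before left it; what a row does not reach is not made up. A row lasts 1/8 s, in which the tool goes at most 62.5 mm and 10.7 degrees, less where a joint would pass 70% of its speed; a pose out of reach is approached as far as the arm can. A call with a gripper value outside its range is refused whole. "hand" is the closure, from 0 (fully open) to 1 (shut), set as the call begins (left out, the last holds). The fingers move at their own pace and stop on an object; "newtons" is the grip in N (left out, the last holds). Time passes only in rows, so rows that do not move let the fingers close, or fill a call up. It gives the time, the measured TCP pose, the force, the opening and the grip force at its end, in the units of the state.
- r.read_state(): the state, without advancing time (a new reading comes with each control period).
- vision.camera(name): name is "side" or "top" or "wrist"; returns a dict with "color" (400x640x3 uint8, red, green, blue), "intrinsics" (3x3 intrinsics, pixels), "k1" (the pictures are not rectified: a ray, as slopes to the right and down, at radius r is drawn at 1 + k1 r^2 times it, then the intrinsics apply), "R" (3x3) and "t" (3): a world point X has camera coordinates R X + t; the wrist camera has in their place "mount" (4x4, takes a point from camera to tool coordinates, whose origin is the TCP and whose axes are the flange's). Camera axes: x right, y down, z forward; pixel columns grow to the right and rows downward; lengths in m; the calibration is good to about 2 mm. A picture is of the moment at which its call begins: read the wrist's pose just before it. There is no depth.
- r.close_job(): hands the job in; it is judged then, once.
The state is a dict: "time": time; "joint_positions": joint angles; "joint_vel": joint speeds; "joint_torque": joint torques, N m; "ee_pos": TCP position; "eef_rot": TCP orientation; "ft_force": force on the tool from outside, world axes, zero at the start; "torque": the same for the moment, N m; "width": finger opening in m; "grip_force": force on a finger pad.
Only numpy, scipy, OpenCV 4.12 (cv2) and the standard library are available. Lean on these libraries where they do the work, as an engineer would, in place of code of your own. Each camera call takes 0.05 s, during which the arm holds its last target. There are 200 camera calls.

## Working session

There is one attempt and no reset: what is moved stays moved. The work goes in short steps, Python scripts to look and compute and a tool call to move; the robot and the scene stay as the last step left them, time stands still between calls to the robot, and variables do not carry over. Pictures are saved under pics/ and viewed, at most 10 in all, crops included, and the job is handed in when it is done.

Besides the shell and the picture viewer there is one more tool, called after "Request:" by a JSON object that holds its "method" and its "body". drive_tool: Moves the arm, as the interface text tells. Its arguments: {"type":"object","properties":{"series":{"type":"array"},"hand":{"type":"number"},"newtons":{"type":"number"}},"required":["series"]}

```bash
mkdir -p pics
cat > h.py <<'E'
import numpy as np, cv2
from bench import r, vision
from scipy.spatial.transform import Rotation as Ro
def cam(n):
    s=r.read_state(); c=vision.camera(n); c=dict(c)
    if n=="wrist":
        T=np.eye(4);T[:3,:3]=Ro.from_quat(s["eef_rot"]).as_matrix();T[:3,3]=s["ee_pos"]
        M=np.linalg.inv(T@np.array(c["mount"]));c["R"]=M[:3,:3];c["t"]=M[:3,3]
    return c
def ray(c,u,v):
    K=np.array(c["intrinsics"]);R=np.array(c["R"]);t=np.array(c["t"])
    d=np.array([(u-K[0,2])/K[0,0],(v-K[1,2])/K[1,1]]);p=d.copy()
    for _ in range(30): p=d/(1+c["k1"]*(p@p))
    return -R.T@t, R.T@np.array([p[0],p[1],1])
def onz(c,u,v,z):
    o,d=ray(c,u,v); return o+d*(z-o[2])/d[2]
def save(c,f,crop=None,s=1):
    im=c["color"][:,:,::-1]
    if crop: im=im[crop[1]:crop[3],crop[0]:crop[2]]
    cv2.imwrite("pics/"+f,cv2.resize(im,None,fx=s,fy=s,interpolation=cv2.INTER_CUBIC))
E
python3 - <<'E'
from h import *
a=cam("top");b=cam("side")
save(a,"top0.png");save(b,"side0.png")
np.save("top0.npy",a,allow_pickle=True);np.save("side0.npy",b,allow_pickle=True)
for c in(a,b):print(np.round(-np.array(c["R"]).T@c["t"],3))
print(r.read_state())
E
```

```text
[0.336 0.082 1.447]
[ 0.042 -0.69   0.817]
{'time': 0.1, 'joint_positions': array([-1.25460698,  0.33277513, -0.06469277,  1.46088784,  0.02161472,
        1.34988909, -0.08851808]), 'joint_vel': array([ 5.03519981e-05, -1.17860662e-03, -1.35611186e-04, -1.58083581e-03,
       -4.04090166e-04, -6.04982258e-04, -7.23964439e-04]), 'joint_torque': array([ 1.80482577e-03, -6.24541140e+01,  2.50710704e-02, -3.90714240e+01,
       -6.13301480e-02,  3.66797217e-02,  6.29068177e-05]), 'ee_pos': array([0.20761317, 0.58914306, 0.22983986]), 'eef_rot': array([ 1.68586583e-01,  9.85686646e-01, -6.27976457e-04, -6.91842023e-05]), 'ft_force': array([-0.87371624, -0.20575909, -0.72339287]), 'torque': array([-0.0050179 ,  0.01148842,  0.00319544]), 'grip_force': 0.0, 'width': 0.086976896430874}
```

View pics/top0.png

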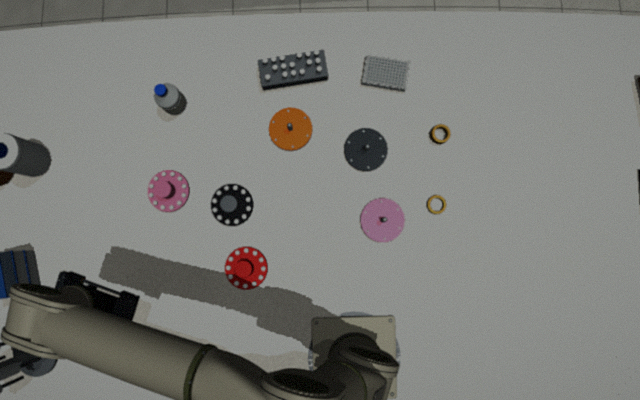

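View pics/side0.png

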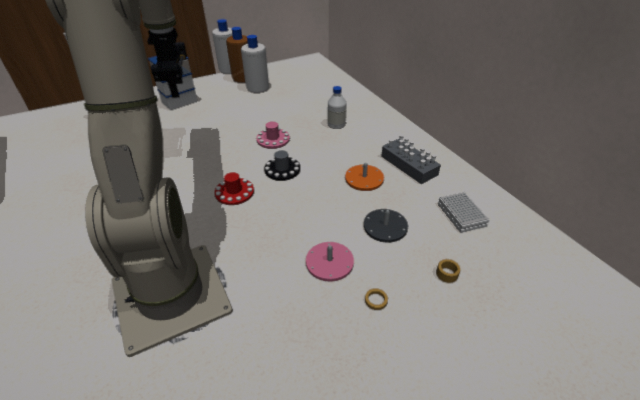

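Top view: the dark platter with its spindle is at (365,149); the orange (290,128) and pink (383,219) platters are decoys. The black carousel is at (231,204), with pink (168,190) and red (246,267) decoys. The collars are at (440,134), which looks taller in the side view at (448,270), and at (436,204), which looks flat at (376,298). I'll measure these and confirm with a crop.

Run:
```python
from h import *
a=np.load("top0.npy",allow_pickle=True).item();b=np.load("side0.npy",allow_pickle=True).item()
def blob(c,box,f):
    x0,y0,x1,y1=box;im=c["color"][y0:y1,x0:x1]
    h=cv2.cvtColor(im,cv2.COLOR_RGB2HSV).astype(int)
    m=f(h).astype(np.uint8)
    cs,_=cv2.findContours(m,cv2.RETR_EXTERNAL,cv2.CHAIN_APPROX_NONE)
    k=max(cs,key=cv2.contourArea);e=cv2.fitEllipse(cv2.convexHull(k))
    return e[0][0]+x0,e[0][1]+y0,np.round(e[1],1)
br=lambda h:(h[...,1]>90)&(h[...,2]>50)
dk=lambda h:h[...,2]<90
for n,box,f,z in[("collarN",(420,115,460,155),br,.03),("collarS",(418,185,455,222),br,.014),("platter",(335,120,395,180),dk,.012),("carousel",(203,175,260,233),dk,.012)]:
    u,v,e=blob(a,box,f);print(n,round(u,1),round(v,1),e,np.round(onz(a,u,v,z),4))
for n,box,z in[("N",(430,250,470,290),.015),("S",(358,283,395,315),.007)]:
    u,v,e=blob(b,box,br);print("side",n,round(u,1),round(v,1),e,np.round(onz(b,u,v,z),4))
def big(c,x0,y0,x1,y1): return cv2.resize(c["color"][y0:y1,x0:x1,::-1],(400,300),interpolation=cv2.INTER_CUBIC)
cv2.imwrite("pics/conf.png",np.vstack([np.hstack([big(b,350,240,478,320),big(b,345,190,441,262)]),np.hstack([big(b,240,120,336,192),big(a,180,160,276,232)])]))
```

```text
collarN 440.5 133.1 [18.  18.5] [ 0.6193 -0.2619  0.03  ]
collarS 436.1 204.1 [18.4 18.8] [ 0.4209 -0.2433  0.014 ]
platter 365.1 149.3 [43.2 43.6] [ 0.5812 -0.0491  0.012 ]
carousel 231.7 204.5 [42.  42.7] [0.4354 0.329  0.012 ]
side N 447.9 270.3 [22.3 23.6] [ 0.6186 -0.2615  0.015 ]
side S 375.9 298.7 [20.4 22.5] [ 0.4191 -0.2432  0.007 ]
```

View pics/conf.png

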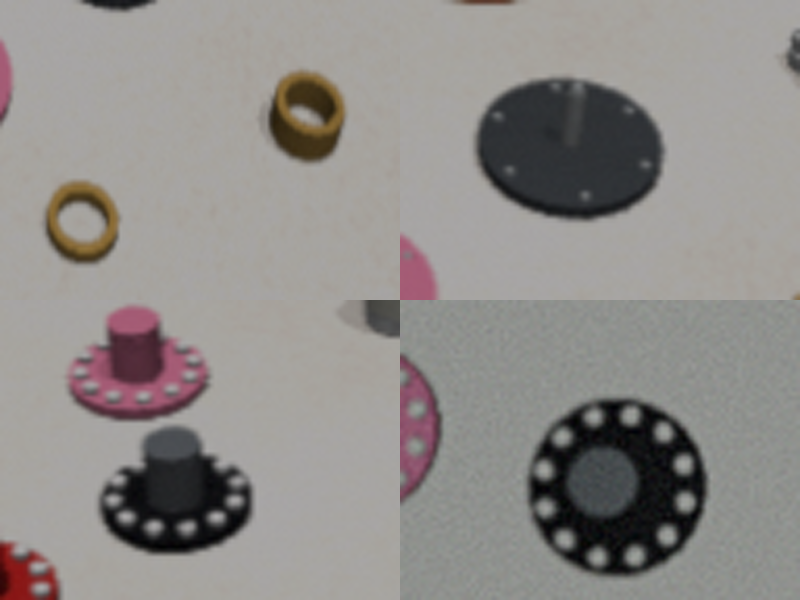

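The crop shows the thick-walled tall collar (upper right ring) against the thin flat one, the dark platter with its bright spindle, and the black carousel with its grey hub. Both views agree within 1–2 mm, so I'm moving to the tall collar.

Request:
{"method": "drive_tool", "body": {"series": [[[2,-4.2,0],0],[[2,-4.2,0],0],[[2,-4.2,0],0],[[2,-4.2,0],0],[[2,-4.2,0],0],[[2,-4.2,0],0],[[2,-4.2,0],0],[[2,-4.2,0],0],[[2,-4.2,0],0],[[2,-4.2,0],0]], "hand": 0, "newtons": 25}}

```text
time: 1.35
ee_pos: [0.408, 0.168, 0.2304]
eef_rot: [0.169, 0.986, 0.0, -0.0]
ft_force: [0.5, -0.4, 0.9]
width: 0.087
grip_force: 0.0
```

Request:
{"method": "drive_tool", "body": {"series": [[[2.2,-4.4,0],0],[[2.2,-4.4,0],0],[[2.2,-4.4,0],0],[[2.2,-4.4,0],0],[[2.2,-4.4,0],0],[[2.2,-4.4,0],0],[[2.2,-4.4,0],0],[[2.2,-4.4,-2],0],[[2.2,-4.4,-3],0],[[1.2,-2.8,-3],0]]}}

```text
time: 2.6
ee_pos: [0.6179, -0.2568, 0.1489]
eef_rot: [0.169, 0.986, -0.0, -0.0]
ft_force: [0.5, 1.2, 0.4]
width: 0.0872
grip_force: 0.0
```

```bash
cat >> h.py <<'E'
def rings(c,zo,lo=(8,90,50),hi=(40,255,255)):
    h=cv2.cvtColor(c["color"],cv2.COLOR_RGB2HSV);m=cv2.inRange(h,lo,hi)
    cs,_=cv2.findContours(m,cv2.RETR_CCOMP,cv2.CHAIN_APPROX_NONE)
    for k in cs:
        if cv2.contourArea(k)>800:
            p=np.array([onz(c,*q[0].astype(float),zo) for q in k])[:,:2].astype(np.float32)
            (x,y),rad=cv2.minEnclosingCircle(p);e=cv2.fitEllipse(k)
            print("px",np.round(e[0],1),np.round(e[1],1),"xy",round(x,4),round(y,4),"rad",round(rad,4))
E
python3 - <<'E'
from h import *
c=cam("wrist");save(c,"w1.png");print(r.read_state()["ee_pos"],r.read_state()["joint_positions"])
rings(c,.03)
E
```

```text
[ 0.61593339 -0.25929868  0.14422745] [-0.13673281  0.55493209  0.66345378  1.46663808 -0.34555394  1.2449301
  1.79431648]
px [567.7 313. ] [ 14.4 568.1] xy 0.7693 -0.1647 rad 0.1642
px [505.8 266.4] [32.8 56.8] xy 0.7342 -0.1177 rad 0.0304
px [128.3 266.2] [33.1 56.6] xy 0.6208 -0.4393 rad 0.0304
px [312.  199.4] [60.6 63.2] xy 0.6178 -0.2617 rad 0.028
px [312.2 197.1] [35.7 42. ] xy 0.614 -0.26 rad 0.0185
```

View pics/w1.png

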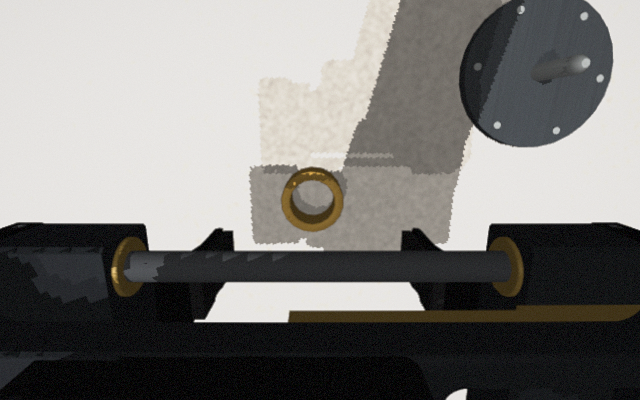

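The wrist view shows the collar at (312,199), between the open fingers, at about (0.618, −0.262). The platter is at (537,70). I'm going partway down and letting it settle.

Request:
{"method": "drive_tool", "body": {"series": [[[0,-0.3,-1],0],[[0,-0.3,-2],0],[[0,0,-2],0],[[0,0,-2],0],[[0,0,-1],0],[[0,0,-0.5],0],[[0,0,0],0],[[0,0,0],0],[[0,0,0],0],[[0,0,0],0]]}}

```text
time: 3.9
ee_pos: [0.6179, -0.2605, 0.0659]
eef_rot: [0.169, 0.986, 0.0, 0.0]
ft_force: [0.7, -0.5, 0.4]
width: 0.0872
grip_force: 0.0
```

Request:
{"method": "drive_tool", "body": {"series": [[[0,-0.1,-1],0],[[0,0,-1.5],0],[[0,0,-1.5],0],[[0,0,-1],0],[[0,0,-0.4],0],[[0,0,0],0],[[0,0,0],0],[[0,0,0],0],[[0,0,0],0],[[0,0,0],0]]}}

```text
time: 5.15
ee_pos: [0.6178, -0.2615, 0.0117]
eef_rot: [0.169, 0.986, 0.0, 0.0]
ft_force: [0.3, -0.3, 0.1]
width: 0.087
grip_force: 0.0
```

Request:
{"method": "drive_tool", "body": {"series": [[[0,0,0],0],[[0,0,0],0],[[0,0,0],0],[[0,0,0],0],[[0,0,0],0],[[0,0,0],0],[[0,0,0],0],[[0,0,0],0],[[0,0,0],0],[[0,0,0],0]], "hand": 1, "newtons": 25}}

```text
time: 6.4
ee_pos: [0.6177, -0.2615, 0.0116]
eef_rot: [0.169, 0.986, 0.0, 0.0]
ft_force: [0.1, 0.6, -0.4]
width: 0.053
grip_force: 25.0
```

Request:
{"method": "drive_tool", "body": {"series": [[[0,0,1],0],[[0,0,2],0],[[0,0,2.5],0],[[0,0,2.5],0],[[0,0,1.5],0],[[0,0,0.5],0],[[-0.3,1.5,0],0],[[-0.5,3,0],0],[[-0.6,3.5,0],0],[[-0.6,3.5,0],0]]}}

```text
time: 7.65
ee_pos: [0.5966, -0.144, 0.1104]
eef_rot: [0.168, 0.986, 0.0, -0.001]
ft_force: [1.0, -0.2, -2.3]
width: 0.0528
grip_force: 25.0
```

Request:
{"method": "drive_tool", "body": {"series": [[[-0.6,3.5,0],0],[[-0.6,3.3,0],0],[[-0.4,2,0],0],[[-0.1,1,0],0],[[0,0,0],0],[[0,0,0],0],[[0,0,0],0],[[0,0,0],0],[[0,0,0],0],[[0,0,0],0]]}}

```text
time: 8.9
ee_pos: [0.5807, -0.0486, 0.1116]
eef_rot: [0.169, 0.986, 0.0, 0.0]
ft_force: [-0.4, -0.6, -2.5]
width: 0.0525
grip_force: 25.0
```

Run:
```python
from h import *
s=r.read_state();print(s["ee_pos"],s["width"],s["joint_positions"])
c=cam("wrist");b=cam("side")
z=np.zeros((800,640,3),np.uint8)
im=np.vstack([c["color"][0:300],b["color"][120:320,250:570].repeat(2,0).repeat(2,1)[:300]])
cv2.imwrite("pics/w2.png",im[:,:,::-1])
rings(c,.10)
np.save("w2.npy",c,allow_pickle=True);np.save("s2.npy",b,allow_pickle=True)
```

```text
[ 0.58072491 -0.04861603  0.11157128] 0.05250975186768444 [-0.5180737   0.38279158  0.64224791  1.74740257 -0.25441685  1.09570319
  1.4387469 ]
px [355.  303.9] [ 40.1 406.6] xy 0.6396 -0.0197 rad 0.1095
px [316.8 230.9] [ 55.8 102.8] xy 0.5825 -0.0497 rad 0.0291
px [579.8 177.5] [117.8 146. ] xy 0.5977 0.0928 rad 0.0399
px [14.3 92.9] [53.6 68.5] xy 0.4577 -0.1641 rad 0.0175
```

View pics/w2.png

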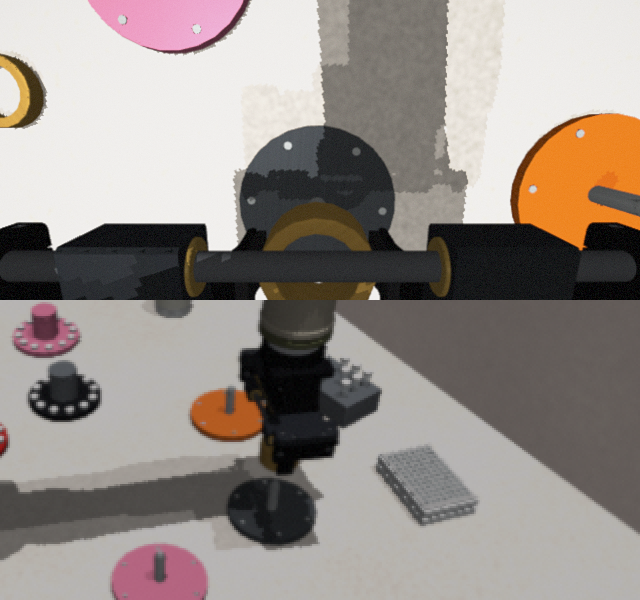

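The wrist view shows the collar held at (316,240), in line with the dark platter at (316,200). The side view shows it above the spindle. Descending now.

Request:
{"method": "drive_tool", "body": {"series": [[[0,0,-1],0],[[0,0,-1.5],0],[[0,0,-1.5],0],[[0,0,-1.5],0],[[0,0,-1.5],0],[[0,0,-1],0],[[0,0,-0.5],0],[[0,0,-0.2],0],[[0,0,-0.05],0],[[0,0,0],0]]}}

```text
time: 10.25
ee_pos: [0.581, -0.0485, 0.0245]
eef_rot: [0.169, 0.986, 0.0, 0.0]
ft_force: [-0.6, -0.4, -2.5]
width: 0.0526
grip_force: 25.0
```

Request:
{"method": "drive_tool", "body": {"series": [[[0,0,-0.05],0],[[0,0,-0.04],0],[[0,0,0],0],[[0,0,0],0],[[0,0,0],0],[[0,0,0],0],[[0,0,0],0],[[0,0,0],0],[[0,0,0],0],[[0,0,0],0]]}}

```text
time: 11.5
ee_pos: [0.5808, -0.0485, 0.0235]
eef_rot: [0.169, 0.986, 0.0, 0.0]
ft_force: [-2.5, 0.9, 5.6]
width: 0.0525
grip_force: 25.0
```

Request:
{"method": "drive_tool", "body": {"series": [[[0,0,0],0],[[0,0,0],0],[[0,0,0],0],[[0,0,0],0],[[0,0,0],0],[[0,0,0],0],[[0,0,0],0],[[0,0,0],0],[[0,0,0],0],[[0,0,0],0]], "hand": 0}}

```text
time: 12.75
ee_pos: [0.5807, -0.0485, 0.0232]
eef_rot: [0.169, 0.986, 0.0, 0.0]
ft_force: [0.2, 0.1, -0.2]
width: 0.0872
grip_force: 0.0
```

Request:
{"method": "drive_tool", "body": {"series": [[[0,0,1],0],[[0,0,2],0],[[0,0,3],0],[[0,0,3],0],[[0,0,3],0],[[0,0,2],0],[[-0.6,1.6,2],0],[[-1.4,3.6,1],0],[[-1.6,4,0],0],[[-1.6,4,0],0]]}}

```text
time: 14.0
ee_pos: [0.5284, 0.0844, 0.1949]
eef_rot: [0.169, 0.986, 0.001, 0.001]
ft_force: [0.4, 0.8, -0.2]
width: 0.0871
grip_force: 0.0
```

Request:
{"method": "drive_tool", "body": {"series": [[[-1.6,4.2,0],0],[[-1.6,4.2,0],0],[[-1.6,4.2,0],0],[[-1.6,4.2,-0.5],0],[[-1.6,4.2,-1],0],[[-1,2.6,-1],0],[[-0.4,1,0],0],[[0,0,0],0],[[0,0,0],0],[[0,0,0],0]]}}

```text
time: 15.25
ee_pos: [0.4355, 0.3285, 0.1686]
eef_rot: [0.169, 0.986, 0.0, 0.0]
ft_force: [0.8, -0.5, -0.0]
width: 0.0872
grip_force: 0.0
```

Run:
```python
from h import *
s=r.read_state();print(s["ee_pos"])
c=cam("wrist");b=cam("side");a=cam("top")
im=np.vstack([c["color"][0:300],np.hstack([b["color"][180:280,340:440].repeat(3,0).repeat(3,1),a["color"][110:190,320:400].repeat(4,0).repeat(4,1)[:300],np.zeros((300,20,3),np.uint8)])])
cv2.imwrite("pics/w3.png",im[:,:,::-1])
rings(a,.042)
np.save("w3.npy",c,allow_pickle=True)
h=cv2.cvtColor(a["color"][110:190,320:400],cv2.COLOR_RGB2HSV);m=cv2.inRange(h,(8,90,40),(40,255,255))
k=cv2.convexHull(cv2.findNonZero(m));e=cv2.fitEllipse(k);print(e,onz(a,e[0][0]+320,e[0][1]+110,.042))
```

```text
[0.43546561 0.32847343 0.16864793]
px [290.1 128.5] [42.4 42.7] xy 0.6404 0.1589 rad 0.0611
((46.35391616821289, 36.83145523071289), (19.774660110473633, 20.30608367919922), 153.56954956054688) [ 0.5829872  -0.05009571  0.042     ]
```

View pics/w3.png

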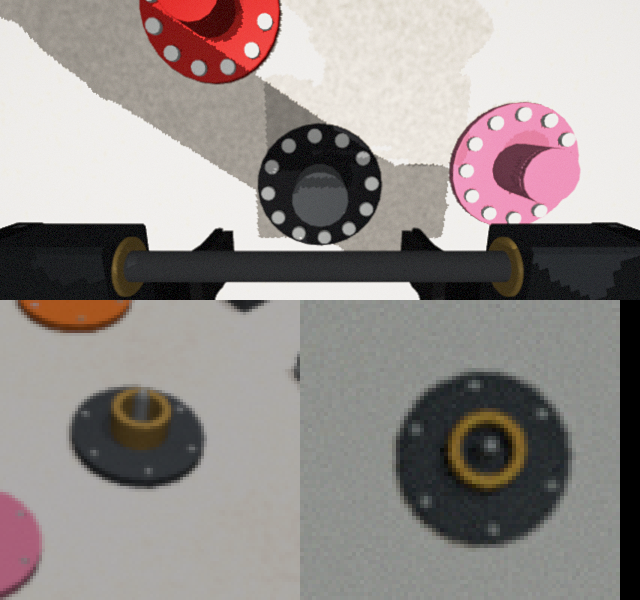

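The collar lies flat around the spindle, which shows centred inside it. The wrist view shows the black carousel with its disc centre at (320,184) and hub top at about (320,196), between the jaws. I'll check the offset.

Run:
```python
from h import *
c=np.load("w3.npy",allow_pickle=True).item()
print(onz(c,320,184,.012),onz(c,320,196,.062))
g=cv2.cvtColor(c["color"],cv2.COLOR_RGB2HSV)[:,:,2]
m=np.zeros_like(g);m[118:250,250:390]=(g[118:250,250:390]<60)
k=max(cv2.findContours(m,0,1)[0],key=cv2.contourArea);e=cv2.fitEllipse(cv2.convexHull(k));print(e,onz(c,*e[0],.012))
```

```text
[0.43194838 0.33237203 0.012     ] [0.43183936 0.33191429 0.062     ]
((319.232666015625, 183.87506103515625), (120.24732208251953, 122.9578857421875), 92.82881164550781) [0.43158898 0.33172095 0.012     ]
```

Request:
{"method": "drive_tool", "body": {"series": [[[-0.2,0.2,-1],0],[[-0.05,0.05,-2],0],[[0,0,-2.5],0],[[0,0,-2.5],0],[[0,0,-2],0],[[0,0,-2],0],[[0,0,-1],0],[[0,0,-0.4],0],[[0,0,0],0],[[0,0,0],0]]}}

```text
time: 16.65
ee_pos: [0.4325, 0.3323, 0.0348]
eef_rot: [0.169, 0.986, 0.0, 0.0]
ft_force: [-0.1, -0.3, -1.6]
width: 0.0866
grip_force: 0.0
```

Request:
{"method": "drive_tool", "body": {"series": [[[0,0,0],0],[[0,0,0],0],[[0,0,0],0],[[0,0,0],0],[[0,0,0],0],[[0,0,0],0],[[0,0,0],0],[[0,0,0],0],[[0,0,0],0],[[0,0,0],0]], "hand": 1, "newtons": 35}}

```text
time: 17.9
ee_pos: [0.4322, 0.332, 0.0342]
eef_rot: [0.169, 0.986, 0.0, 0.0]
ft_force: [-0.3, 0.7, 0.5]
width: 0.0454
grip_force: 35.0
```

Run:
```python
from h import *
s=r.read_state();print(s["ee_pos"],s["width"],s["grip_force"],s["ft_force"])
```

```text
[0.43220607 0.33201706 0.03417888] 0.045358617593668736 34.99973249039613 [-0.31027852  0.72465039  0.46580021]
```

Request:
{"method": "drive_tool", "body": {"series": [[[0,0,0.5],0],[[0,0,1.5],0],[[0,0,2.5],0],[[0,0,2.5],0],[[0,0,2.5],0],[[0,0,1.5],0],[[0,0,0.5],0],[[0.4,-1,0],0],[[0.8,-2,0],0],[[1.2,-3,0],0]]}}

```text
time: 19.15
ee_pos: [0.4564, 0.2701, 0.1484]
eef_rot: [0.168, 0.986, -0.001, -0.0]
ft_force: [1.3, -0.4, -0.6]
width: 0.0451
grip_force: 35.0
```

Request:
{"method": "drive_tool", "body": {"series": [[[1.4,-3.5,0],0],[[1.4,-3.5,0],0],[[1.4,-3.5,0],0],[[1.4,-3.5,0],0],[[1.4,-3.5,0],0],[[1.4,-3.5,0],0],[[1.4,-3.5,0],0],[[1.2,-3.2,0],0],[[0.8,-2.4,0],0],[[0.4,-1.2,0],0]]}}

```text
time: 20.4
ee_pos: [0.5776, -0.0442, 0.1486]
eef_rot: [0.17, 0.985, -0.001, -0.0]
ft_force: [0.1, 0.4, -1.8]
width: 0.0452
grip_force: 35.0
```

Request:
{"method": "drive_tool", "body": {"series": [[[0.3,-0.3,0],0],[[0,0,0],0],[[0,0,0],0],[[0,0,0],0],[[0,0,0],0],[[0,0,0],0],[[0,0,0],0],[[0,0,0],0],[[0,0,0],0],[[0,0,0],0]]}}

```text
time: 21.65
ee_pos: [0.5812, -0.044, 0.1492]
eef_rot: [0.169, 0.986, 0.0, -0.0]
ft_force: [-0.5, 0.0, -1.5]
width: 0.0454
grip_force: 35.0
```

Run:
```python
from h import *
s=r.read_state();print(s["ee_pos"],s["width"],s["ft_force"],s["torque"])
c=cam("wrist");b=cam("side")
im=np.vstack([c["color"][0:300],b["color"][130:280,280:600].repeat(2,0).repeat(2,1)])
cv2.imwrite("pics/w4.png",im[:,:,::-1])
```

```text
[ 0.58121315 -0.04398561  0.14917503] 0.04538232198844453 [-0.52650267  0.04108825 -1.46230607] [ 0.00603594  0.01851477 -0.02920935]
```

View pics/w4.png

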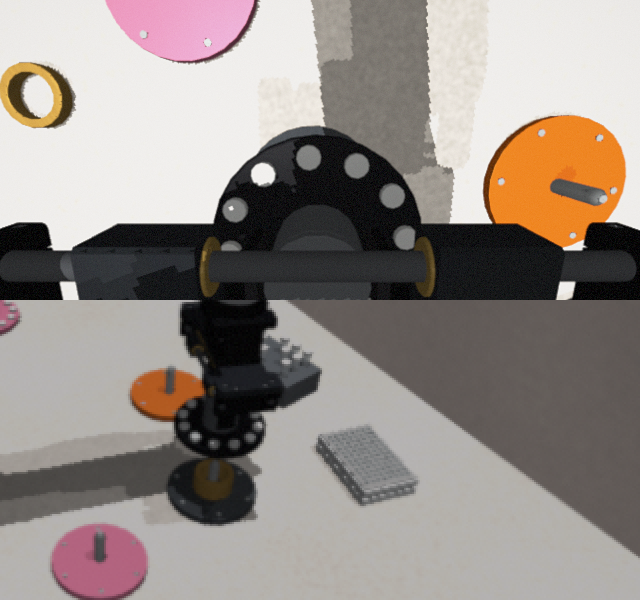

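The carousel is held level in line with the platter and collar (side view, disc at (220,425), collar at (214,478)). I'm correcting y by −5 mm and then descending.

Request:
{"method": "drive_tool", "body": {"series": [[[0,-0.5,0],0],[[0,0,-0.5],0],[[0,0,-1],0],[[0,0,-1],0],[[0,0,-1],0],[[0,0,-1],0],[[0,0,-1],0],[[0,0,-0.8],0],[[0,0,-0.4],0],[[0,0,-0.2],0]]}}

```text
time: 23.0
ee_pos: [0.5812, -0.049, 0.08]
eef_rot: [0.169, 0.986, 0.0, 0.0]
ft_force: [0.3, 0.9, -1.9]
width: 0.0458
grip_force: 35.0
```

Request:
{"method": "drive_tool", "body": {"series": [[[0,0,-0.1],0],[[0,0,-0.1],0],[[0,0,-0.05],0],[[0,0,0],0],[[0,0,0],0],[[0,0,0],0],[[0,0,0],0],[[0,0,0],0],[[0,0,0],0],[[0,0,0],0]]}}

```text
time: 24.25
ee_pos: [0.5812, -0.049, 0.0777]
eef_rot: [0.169, 0.986, 0.0, -0.0]
ft_force: [0.2, -0.4, -1.7]
width: 0.0453
grip_force: 35.0
```

Still hanging at about 1.5 mm above, so I'm lowering to contact.

Request:
{"method": "drive_tool", "body": {"series": [[[0,0,-0.05],0],[[0,0,-0.05],0],[[0,0,-0.05],0],[[0,0,0],0],[[0,0,0],0],[[0,0,0],0],[[0,0,0],0],[[0,0,0],0],[[0,0,0],0],[[0,0,0],0]]}}

```text
time: 25.5
ee_pos: [0.5812, -0.049, 0.0762]
eef_rot: [0.169, 0.986, 0.0, 0.0]
ft_force: [-1.1, 0.2, -0.0]
width: 0.0458
grip_force: 35.0
```

Request:
{"method": "drive_tool", "body": {"series": [[[0,0,-0.03],0],[[0,0,0],0],[[0,0,0],0],[[0,0,0],0],[[0,0,0],0],[[0,0,0],0],[[0,0,0],0],[[0,0,0],0],[[0,0,0],0],[[0,0,0],0]]}}

```text
time: 26.75
ee_pos: [0.5813, -0.049, 0.0762]
eef_rot: [0.169, 0.986, 0.0, 0.0]
ft_force: [-2.9, 0.9, 5.3]
width: 0.0455
grip_force: 35.0
```

Request:
{"method": "drive_tool", "body": {"series": [[[0,0,0],0],[[0,0,0],0],[[0,0,0],0],[[0,0,0],0],[[0,0,0],0],[[0,0,0],0],[[0,0,0],0],[[0,0,0],0],[[0,0,0],0],[[0,0,0],0]], "hand": 0}}

```text
time: 28.0
ee_pos: [0.5812, -0.049, 0.0759]
eef_rot: [0.169, 0.986, 0.0, -0.0]
ft_force: [0.7, -0.3, 0.2]
width: 0.0871
grip_force: 0.0
```

Request:
{"method": "drive_tool", "body": {"series": [[[0,0,0.5],0],[[0,0,1],0],[[0,0,2],0],[[0,0,3],0],[[0,0,3],0],[[0,0,3],0],[[-1,2,2],0],[[-1.5,4,0],0],[[-1.5,4,0],0],[[-1,3,0],0]]}}

```text
time: 29.25
ee_pos: [0.5307, 0.0826, 0.2224]
eef_rot: [0.168, 0.986, 0.001, 0.001]
ft_force: [0.9, 0.8, -0.1]
width: 0.0868
grip_force: 0.0
```

Request:
{"method": "drive_tool", "body": {"series": [[[-1,3,0],0],[[-1,3,0],0],[[0,1,0],0],[[0,0,0],0],[[0,0,0],0],[[0,0,0],0],[[0,0,0],0],[[0,0,0],0],[[0,0,0],0],[[0,0,0],0]]}}

```text
time: 30.5
ee_pos: [0.5112, 0.151, 0.2209]
eef_rot: [0.169, 0.986, 0.0, -0.0]
ft_force: [-0.5, -0.4, 0.6]
width: 0.0872
grip_force: 0.0
```

Run:
```python
from h import *
b=cam("side");a=cam("top")
im=np.hstack([b["color"][170:290,330:450].repeat(3,0).repeat(3,1),a["color"][100:220,320:460].repeat(3,0).repeat(3,1)])
cv2.imwrite("pics/fin.png",im[:,:,::-1]);print(r.read_state()["time"])
```

```text
30.6
```

View pics/fin.png

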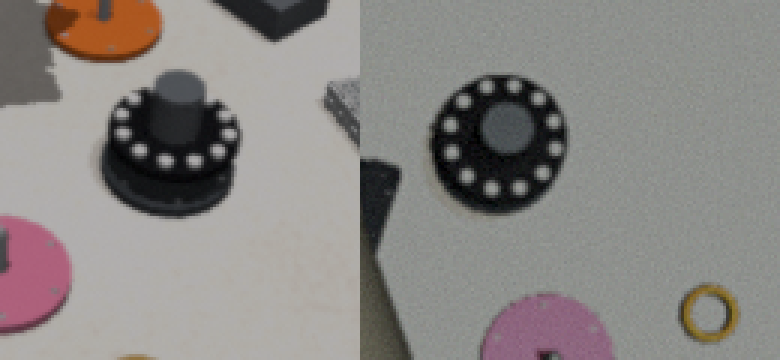

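The carousel sits level and centred above the platter (side crop, at (175,140)). The flat collar hasn't moved, so I'm handing in.

```bash
python3 -c "
from bench import r
print(r.close_job())"
```

```text
the job is handed in; nothing more can be done
None
```

The job is handed in at about 31 s: the tall collar lies on the platter around the spindle, the carousel is released and looks level on top of it, and I left the flat collar and the look-alikes alone.

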